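# Close the tray's keeper bar and snap its retaining cap on

## Task

Lock the row of rollers into the storage tray: swing the raised keeper bar down until it is fully shut past its side catch, then take the larger, hollow snap cap from the tray's front bay and press it, upright, onto the stud that now stands up through the eye of the bar, through the click and fully home. Do not stop at the click: finish while still holding the cap and pushing it firmly down onto its seat (roughly 10 N), without letting go or backing off. Leave the other parts in the tray where they are.

Things in the scene. Friction and masses are not known exactly. Their poses are not given: they have to be found in the camera images.
- tray_ref (a point): Centre of the underside of the fixed sheet-metal tray, 300 (x) x 340 mm (y), 4 mm floor, 25 mm high rim. x points away from the robot, y to the left along the keeper bar. Dividers 18 mm high at x = -42 and +42 mm make a front bay (cap, plug, spacer), a middle bay (rollers, stud, bar) and a rear bay (blocks). Tray offsets below are in this frame.
- keeper (a joint): Angle of the keeper bar, rad: 0 = shut (level), up to 1.2 as the free end rises. Steel strip, 26 mm wide, 6 mm thick, hinged at its left (+y) end about the tray's x axis; its flat eye (49 mm across, 33 mm hole) is centred 240 mm from the hinge. It stays where it is left; pushing it down takes a few newtons. Shut, its top is 53.5 mm above the table.
- catch_ball (a point): Spring ball of the bar's side catch, in a fixed housing 18 mm square whose top is 67 mm above the table, on the far (+x) side of the bar, 100 mm from the hinge. Near 0.1 rad the bar's edge clicks past it under a little more push and then stays down.
- keeper_hinge (a point): On the bar's hinge axis, at mid width and mid thickness of the bar: tray x = 0, y = +115 mm, 50.5 mm above the table. Shut, the bar runs from here in the tray's -y direction.
- keeper_press (a point): On the bar's upper face, 190 mm from the hinge, at mid width: a good place to push it down. It moves with the bar; its z axis is the normal of the upper face.
- seat (a point): Centre of the flat top of the fixed collar (28 mm diameter, 55 mm above the table; tray x = 0, y = -125 mm) on which the cap's underside comes to rest, a hard stop. Axes parallel to the tray's. The stud rises from here: 18 mm diameter, 18.5 mm tall, tapered in its top 4.5 mm.
- stud_balls (a point): On the stud's axis, 10 mm above the seat, level with its four spring balls, which stand 3.5 mm proud. The cap meets them with its underside about 14 mm above the seat; resistance peaks near 9 N (8 to 12 N) at about 11 mm, falls away (click), below 6 mm the balls even draw the cap down, and it must go on to the seat.
- cap_mid (a point): Centre (25.5 mm above the underside, on the axis; z up along it) of the loose snap cap, black plastic, 70 g, 51 mm tall, standing open end down in the front bay at one of three places. Below: cup, 44 mm diameter, 27 mm tall; bore 28 mm, 22 mm deep, narrowed to 20 mm by a 4 mm lip at its lower end. Above the cup's flat shoulder: solid round grip stem, 26 mm diameter, 24 mm tall.
- cap: The same snap cap; origin at the centre of its underside.
- post: The fixed collar and stud; origin at the seat (same point as seat).
- plug: Bystander: smaller black blanking plug of stepped round shape, 30 mm diameter, 27 mm tall, in the front bay. Origin under its centre.
- spacer: Bystander: steel ring, 40 mm diameter, 20 mm tall, in the front bay. Origin under its centre.
- roller0: Bystander: dark steel roller standing on end in the middle bay below the bar, 34 mm diameter, 34 mm tall. Origin under its centre.
- roller1: Bystander: dark steel roller standing on end in the middle bay below the bar, 34 mm diameter, 34 mm tall. Origin under its centre.
- roller2: Bystander: dark steel roller standing on end in the middle bay below the bar, 34 mm diameter, 34 mm tall. Origin under its centre.
- block0: Bystander: grey block 45 x 34 x 26 mm in the rear bay. Origin under its centre.
- block1: Bystander: grey block 45 x 34 x 26 mm in the rear bay. Origin under its centre.
There are look-alikes about, which are no part of the job. Leave any white look-alike of the cap alone.

How it is judged:
On the way, in this order (a step that is already met when the one before it is completed fails the run):
1. the keeper bar is fully shut past its catch, with the cap not yet on the stud (value of joint keeper below 0.03 rad and horizontal distance between cap_mid and seat above 0.02 m), for 0.2 s.
2. the cap has snapped over the stud and is fully home, pressed on its seat (horizontal distance between cap_mid and seat below 0.004 m and z of cap_mid in the frame of seat below 0.0275 m and angle between cap_mid's own z axis and vertical below 0.08 rad and contact force between cap and post above 4 N and contact force between the fingers and cap above 3 N and value of joint keeper below 0.03 rad), for 0.3 s.
At the end, for the whole second after the job is handed in: Through the last second the bar is shut (within 0.03 rad) and the snap cap is upright on the stud, its underside within 2 mm of the seat and within 4 mm of its axis, with the gripper's fingers still on the cap (over 3 N) and the cap pushed down on the collar with over 4 N (all of step 2); the arm keeps its last pose, push and grip.
It fails at once if a bystander part is shifted by more than 30 mm or knocked over (distance of any of plug, spacer, roller0, roller1, roller2, block0, block1 from where it was at the start of the episode above 0.03 m or angle between any of plug, spacer, roller0, roller1, roller2, block0, block1's own z axis and vertical above 0.6 rad).
It also fails if it takes over 69 s, if anything falls off the work surface, if the arm or the gripper's body presses on something with over 40 N, if the wrist force passes 120 N, or if a joint passes its speed limit or range.

## Robot

A 6-joint arm with a two-finger parallel gripper is mounted at the origin on the work surface. World frame = base frame: x ahead of the robot, y to its left, z up, the work surface at z = 0. Lengths are in m, angles in rad, forces in N, time in s.
With the tool pointing down it reaches from about 0.325 to 0.85 m from the base axis. Payload 4.4 kg.
Tool frame: the origin (TCP) lies on the centre line of the jaws, within the pads' length; the fingertips stand 11 mm ahead of it and the grasp point (between the pads) lies 8 mm behind it; z points along the fingers, y is the direction in which the jaws open and shut (so a half turn about z gives the same grasp; the last joint's range is limited). The gripper opens to 94 mm and grips with 3 to 60 N. Pads are 16 mm wide; open, the fingers measure 119 mm over their backs; the gripper's body (75 mm by 177 mm) begins 78 mm behind the grasp point.
Start: joints at [0.959, 0.207, 1.542, -0, 1.393, -0.15], TCP at [0.256, 0.515, 0.216] pointing down, gripper open.
Joint ranges: [-2.73, 2.73], [-0.86, 2.22], [0.23, 2.46], [-1.11, 4.25], [0.08, 2.63], [-2.82, 2.82]. Speed limits (rad/s): [2.79, 2.79, 3.14, 3.14, 3.14, 3.14].

## Interface

Orientations are given as a unit quaternion [x, y, z, w].
In Python, from rig import r gives the robot as it stands. The module is installed in compiled form; this text tells all that it offers.
- The arm moves only by the tool step_arm, never from a script. Its argument "commands" is a list of rows, each a list of 7 numbers: the shift along the tool's x, y, z in units of 0.02 m (1.0 is 0.02 m), then the turn, a rotation vector about the tool's x, y, z in units of 4 degrees (1.0 is 4 degrees), then the opening, from -1 (shut) to 1 (fully open), so that 0 is half open. In form: [[tx, ty, tz, rx, ry, rz, claw], ...]. A call has 1 to 12 rows; each row shifts and turns the commanded pose from where the row before left it, along the tool's axes as they then stand; what a row does not reach is not made up. A row lasts 1/12 s, in which the tool goes at most 41.7 mm and 7.16 degrees, less where a joint would pass 70% of its speed; a pose out of reach is approached as far as the arm can. A call with a number of a shift or a turn outside -1 to 1 is refused whole. A call with a gripper value outside its range is refused whole. The fingers move at their own pace and stop on an object; "newtons" is the grip in N (left out, the last holds). Time passes only in rows, so rows that do not move let the fingers close. It gives the time, the measured TCP pose, the force and the opening at its end, in the units of the state.
- r.observe(): the state, without advancing time (a new reading comes with each control period).
- r.read_camera(name): name is "side" or "top" or "wrist"; returns a dict with "image" (400x640x3 uint8, red, green, blue), "vfov" (degrees; the focal length in pixels is half the picture's height over the tangent of half this angle, whatever the lens; pixels are square), "cx", "cy" (the principal point, pixels), "extrinsics" (4x4, takes a point from world to camera coordinates). Camera axes: x right, y down, z forward; pixel columns grow to the right and rows downward; lengths in m; the calibration is good to about 2 mm. The wrist camera is an equidistant fisheye: a pixel r from the principal point sees the ray r / f radians off the axis. A picture is of the moment at which its call begins. There is no depth.
- r.close_job(): hands the job in, once; it reports no verdict.
The state is a dict: "clock": time; "joint_positions": joint angles; "dq": joint speeds; "effort": joint torques, N m; "position": TCP position; "ee_rot": TCP orientation; "ft_force": force on the tool from outside, world axes, zero at the start; "wrist_torque": the same for the moment, N m; "width": finger opening in m.
Only numpy, scipy, OpenCV 4.12 (cv2) and the standard library are available. Lean on these libraries where they do the work, as an engineer would, in place of code of your own. Each camera call takes 0.05 s, during which the arm holds its last target. There are 200 camera calls.

## Working session

There is one attempt and no reset: what is moved stays moved. The work goes in short steps, Python scripts to look and compute and a tool call to move; the robot and the scene stay as the last step left them, time stands still between calls to the robot, and variables do not carry over. Pictures are saved under pics/ and viewed, about 8 in all and at most 12, crops included, and the job is handed in when it is done.

Besides the shell and the picture viewer there is one more tool, called after "Request:" in YAML: its name, and indented under it one key for each argument. step_arm: Moves the arm, as the interface text tells. Its arguments: {"type":"object","properties":{"commands":{"type":"array","items":{"type":"array","items":{"type":"number","minimum":-1,"maximum":1}}},"newtons":{"type":"number"}},"required":["commands"]}

```bash
mkdir -p pics
cat > h.py <<'E'
import numpy as np, cv2
from rig import r
from scipy.spatial.transform import Rotation as R
def cam(n):
    d=r.read_camera(n); np.savez(f'{n}.npz',**d); return d
def save(n,img): cv2.imwrite('pics/'+n,img[...,::-1])
def f(d): return d['image'].shape[0]/2/np.tan(np.radians(d['vfov'])/2)
def ray(d,u,v):
    E=d['extrinsics']; x=np.array([u-d['cx'],v-d['cy']])/f(d)
    if d.get('fish'):
        t=np.linalg.norm(x); c=np.r_[x/max(t,1e-9)*np.sin(t),np.cos(t)]
    else: c=np.r_[x,1]
    w=E[:3,:3].T@c; return -E[:3,:3].T@E[:3,3], w/np.linalg.norm(w)
def plane(d,u,v,z):
    o,w=ray(d,u,v); return o+w*(z-o[2])/w[2]
def tri(rs):
    A=sum(np.eye(3)-np.outer(w,w) for o,w in rs); b=sum((np.eye(3)-np.outer(w,w))@o for o,w in rs)
    p=np.linalg.solve(A,b); return p,[np.linalg.norm(np.cross(p-o,w)) for o,w in rs]
def proj(d,p):
    c=d['extrinsics'][:3,:3]@p+d['extrinsics'][:3,3]
    if d.get('fish'):
        t=np.arctan2(np.hypot(c[0],c[1]),c[2]); q=c[:2]/max(np.hypot(c[0],c[1]),1e-9)*t
    else: q=c[:2]/c[2]
    return q*f(d)+[d['cx'],d['cy']]
def load(n):
    d=dict(np.load(n+'.npz'));
    if n.startswith('wrist'): d['fish']=1
    return d
E
python3 - <<'E'
from h import *
print(r.observe())
a=cam('top');b=cam('side')
for d in (a,b): print(d['vfov'],d['cx'],d['cy'],np.round(d['extrinsics'],3).tolist())
save('top0.png',a['image']);save('side0.png',b['image'])
E
```

```text
{'clock': 0.0, 'joint_positions': array([ 9.58485241e-01,  2.07388703e-01,  1.54297304e+00, -3.48115805e-05,
        1.39351620e+00, -1.50502387e-01]), 'dq': array([ 0.00071511,  0.00082358,  0.0005068 , -0.00101903, -0.00172944,
       -0.00145988]), 'effort': array([ 2.28375538e-03, -3.70882273e+01, -2.81417567e+01,  6.99683838e-02,
        3.60138074e-02, -1.94435584e-04]), 'position': array([0.25575643, 0.51409221, 0.21529953]), 'ee_rot': array([ 2.28854808e-01,  9.73459897e-01, -1.06691317e-03, -4.09424314e-04]), 'ft_force': array([ 0.35592469, -0.19354848, -0.22718579]), 'wrist_torque': array([-0.03083509,  0.03218813,  0.00398775]), 'width': 0.09398217190848789}
46.56672635812998 319.7965438324446 203.84746927575938 [[0.018, -1.0, 0.015, -0.066], [-0.994, -0.02, -0.109, 0.561], [0.109, -0.013, -0.994, 0.948], [0.0, 0.0, 0.0, 1.0]]
50.97593978543737 313.9826339248725 204.67793061826075 [[-0.943, -0.333, -0.003, 0.505], [-0.234, 0.666, -0.708, 0.205], [0.238, -0.667, -0.706, 0.57], [0.0, 0.0, 0.0, 1.0]]
```

View pics/top0.png

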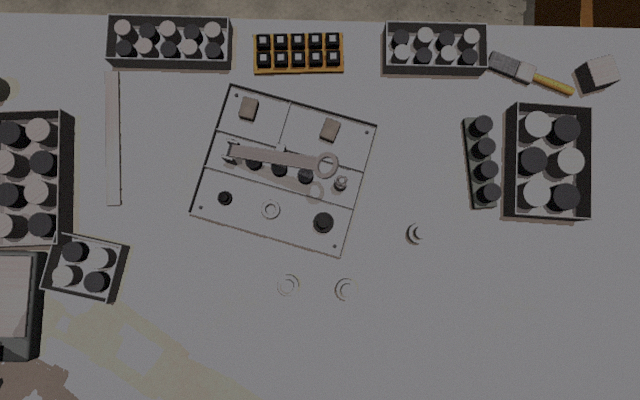

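View pics/side0.png

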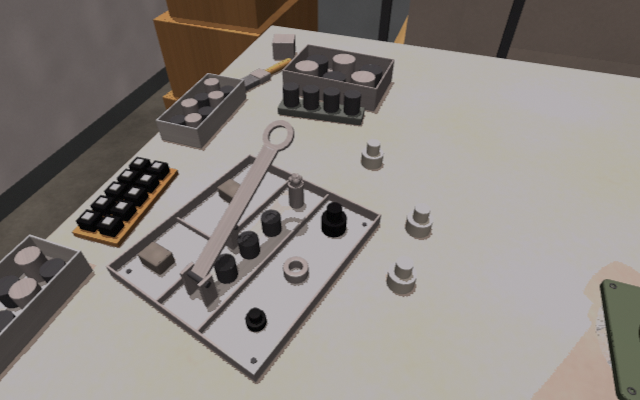

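The top view shows the tray with its corners at about (231,85), (377,126), (341,257) and (190,214). In the front bay are the large black stepped part at (323,222), the small black one at (225,198) and the ring at (270,209). Three white look-alikes stand outside the tray. The side view puts the large black part at (334,220), the small one at (256,319) and the stud at (296,190). The large black part fits "cap", so I'll measure it and confirm with a crop.

```bash
cat > m.py <<'E'
from h import *
a=load('top');b=load('side')
# tray rim corners by top view at z=.025
P=[plane(a,u,v,.025)for u,v in((231,85),(377,126),(341,257),(190,214))]
c=np.mean(P,0); print('corners',np.round(P,3).tolist(),'centre',c.round(4))
L=lambda i,j:np.linalg.norm(P[i]-P[j]).round(3)
print('sides',L(0,1),L(1,2),L(2,3),L(3,0))
ey=(P[0]-P[1]+P[3]-P[2]);ey/=np.linalg.norm(ey);ex=(P[0]-P[3]+P[1]-P[2]);ex/=np.linalg.norm(ex)
print('yaw from y',np.degrees(np.arctan2(-ey[0],ey[1])),'from x',np.degrees(np.arctan2(ex[1],ex[0])))
for n,d,bx in(('top',a,(190,150,380,257)),('side',b,(110,150,380,350))):
    g=cv2.cvtColor(d['image'],cv2.COLOR_RGB2GRAY); m=np.zeros_like(g);x0,y0,x1,y1=bx;m[y0:y1,x0:x1]=(g[y0:y1,x0:x1]<32)*255
    k,l,s,ce=cv2.connectedComponentsWithStats(m)
    for i in range(1,k):
        if s[i,4]>40: print(n,s[i],ce[i].round(1))
t=cv2.resize(a['image'][140:260,180:385],None,fx=3.8,fy=3.8,interpolation=cv2.INTER_CUBIC)
s=cv2.resize(b['image'][160:345,220:400],None,fx=3.2,fy=3.2,interpolation=cv2.INTER_CUBIC)
cv2.imwrite('pics/c1.png',t[...,::-1]);cv2.imwrite('pics/c2.png',np.clip(s[...,::-1]*1.6,0,255))
E
python3 m.py
```

```text
corners [[0.818, 0.143, 0.025], [0.734, -0.176, 0.025], [0.451, -0.102, 0.025], [0.535, 0.218, 0.025]] centre [0.6349 0.0208 0.025 ]
sides 0.329 0.293 0.33 0.293
yaw from y -14.79683039740564 from x -14.78547898052114
top [246 160  16  11  86] [254.2 164.6]
top [272 164  15  13  90] [278.9 170.3]
top [190 167  15  45  51] [196.6 189.1]
top [299 176  14   8  51] [304.9 180. ]
top [219 192  13  13 103] [224.7 197.7]
side [ 110  159   59   78 1847] [133.3 192.3]
side [322 203  24  34 650] [333.5 220.7]
side [262 220  19  17 215] [271.6 228.4]
side [239 241  21  18 232] [249.6 250.7]
side [215 255  23  28 318] [225.9 271.7]
side [246 309  20  23 305] [255.8 319.7][ WARN:0@1.440] global loadsave.cpp:1063 imwrite_ Unsupported depth image for selected encoder is fallbacked to CV_8U.
```

View pics/c1.png

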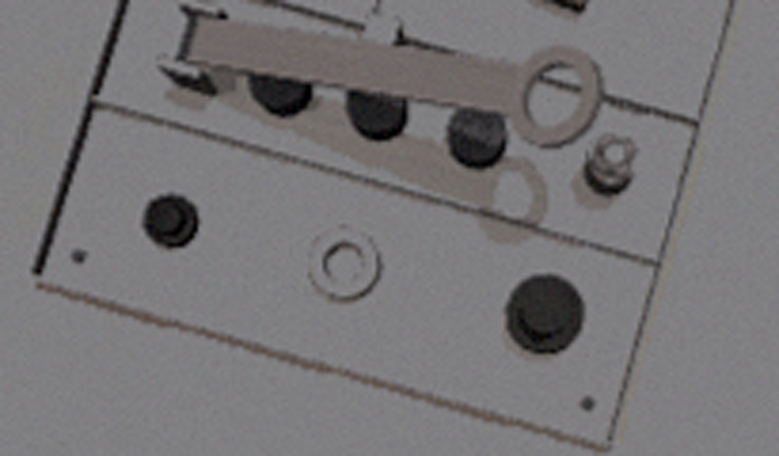

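View pics/c2.png

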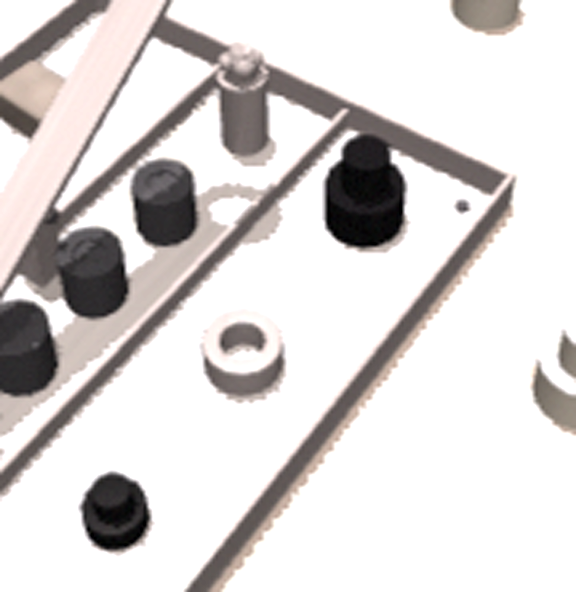

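The large black part is a cup with a stem, about 73 px wide in c1 at (545,314). It stands at the right-hand place in the front bay, so it is the cap. The plug at (170,221) in c1 is clearly smaller, and the look-alikes outside are white.

```bash
cat > m2.py <<'E'
from h import *
a=load('top');b=load('side')
T=lambda x,y:(x/3.8+180,y/3.8+140); S=lambda x,y:(x/3.2+220,y/3.2+160)
for n,t,s in(('stud top',T(618,150),S(242,57)),('cap shoulder/cup top',T(545,312),S(366,190)),('cap stem top',T(546,311),S(367,148)),('plug',T(170,218),S(114,488)),('eye',T(561,95),((278),(135)))):
    p,e=tri([ray(a,*t),ray(b,*s)]); print(n,p.round(4),np.round(e,4))
c=np.array([.6349,.0208,0]);yw=np.radians(-14.8);ex=np.array([np.cos(yw),np.sin(yw),0]);ey=np.array([-np.sin(yw),np.cos(yw),0])
print('seat',c-.125*ey,'hinge',c+.115*ey+[0,0,.0505],'press',c-.075*ey,'catch',c+.015*ey+.03*ex)
print('cams',ray(a,0,0)[0],ray(b,0,0)[0])
for i,(n,q) in enumerate((('tri front-right',[(341,257),]),)):pass
for n,d in(('top',a),('side',b)):
    for l,p in(('stud',c-.125*ey+[0,0,.0735]),('hinge',c+.115*ey+[0,0,.0505])): print(n,l,proj(d,p).round(1))
o=r.observe(); print(R.from_quat(o['ee_rot']).as_matrix().round(3))
E
python3 m2.py
```

```text
stud top [ 0.6076 -0.1011  0.0617] [0.0021 0.0021]
cap shoulder/cup top [ 0.5225 -0.0638  0.0223] [0.0015 0.0015]
cap stem top [ 0.5218 -0.0634  0.0547] [0.0004 0.0004]
plug [0.5717 0.1461 0.0246] [0.0006 0.0006]
eye [ 0.6168 -0.0661  0.174 ] [0.0003 0.0003]
seat [ 0.60296928 -0.10005292  0.        ] hinge [0.66427626 0.13198469 0.0505    ] press [ 0.61574157 -0.05171175  0.        ] catch [0.66773639 0.02763898 0.        ]
cams [ 0.45451352 -0.04189144  1.00412015] [0.38842973 0.41154939 0.54917184]
top stud [342.7 181.8]
top hinge [231.1 152.1]
side stud [296.5 173.5]
side hinge [199.1 275.8]
[[-0.895  0.446 -0.001]
 [ 0.446  0.895 -0.002]
 [ 0.    -0.002 -1.   ]]
```

Request:
step_arm:
  commands:
    - [-0.965, -0.625, -0.3, 0, 0, 0, -1]
    - [-0.965, -0.625, -0.3, 0, 0, 0, -1]
    - [-0.965, -0.625, -0.3, 0, 0, 0, -1]
    - [-0.965, -0.625, -0.3, 0, 0, 0, -1]
    - [-0.965, -0.625, -0.3, 0, 0, 0, -1]
    - [-0.965, -0.625, -0.3, 0, 0, 0, -1]
    - [-0.965, -0.625, -0.3, 0, 0, 0, -1]
    - [-0.965, -0.625, -0.3, 0, 0, 0, -1]
    - [-0.965, -0.625, -0.3, 0, 0, 0, -1]
    - [-0.965, -0.625, -0.3, 0, 0, 0, -1]
    - [-0.965, -0.625, -0.3, 0, 0, 0, -1]
    - [-0.965, -0.625, -0.3, 0, 0, 0, -1]
  newtons: 30

```text
clock: 1.1
position: [0.3968, 0.2761, 0.2882]
ee_rot: [0.229, 0.973, -0.0, -0.0]
ft_force: [0.0, 0.0, -1.0]
width: 0.0173
```

Request:
step_arm:
  commands:
    - [-0.965, -0.625, -0.1, 0, 0, 0, -1]
    - [-0.965, -0.625, -0.1, 0, 0, 0, -1]
    - [-0.965, -0.625, 0, 0, 0, 0, -1]
    - [-0.965, -0.625, 0, 0, 0, 0, -1]
    - [-0.965, -0.625, 0, 0, 0, 0, -1]
    - [-0.965, -0.625, 0, 0, 0, 0, -1]
    - [-0.965, -0.625, 0, 0, 0, 0, -1]
    - [-0.965, -0.625, 0, 0, 0, 0, -1]
    - [-0.965, -0.625, 0, 0, 0, 0, -1]
    - [0, 0, 0, 0, 0, -0.98, -1]
    - [0, 0, 0, 0, 0, -0.98, -1]
    - [0, 0, 0, 0, 0, -0.98, -1]

```text
clock: 2.1
position: [0.5019, 0.0985, 0.2917]
ee_rot: [0.127, 0.992, -0.0, -0.001]
ft_force: [-0.2, -0.1, -1.2]
width: 0.0003
```

Run:
```python
from h import *
o=r.observe();print(o['clock'],o['position'],o['joint_positions'].round(3),R.from_quat(o['ee_rot']).as_matrix().round(3),o['ft_force'])
d=cam('wrist');save('w1.png',d['image']);print(d['vfov'],np.round(d['extrinsics'],3).tolist(),ray(d|{'fish':1},320,200))
np.savez('wrist1.npz',**d)
```

```text
2.1 [0.50193254 0.09854621 0.29169727] [ 0.024  0.021  1.592  0.     1.53  -1.292] [[-0.968  0.252 -0.002]
 [ 0.252  0.968  0.   ]
 [ 0.001 -0.    -1.   ]] [-0.23650531 -0.10724417 -1.20269644]
65.70646984690485 [[0.252, 0.968, -0.001, -0.221], [0.943, -0.245, 0.226, -0.49], [0.219, -0.058, -0.974, 0.359], [0.0, 0.0, 0.0, 1.0]] (array([0.43902333, 0.1143748 , 0.46005933]), array([ 0.2270049 , -0.04223407, -0.97297742]))
```

View pics/w1.png

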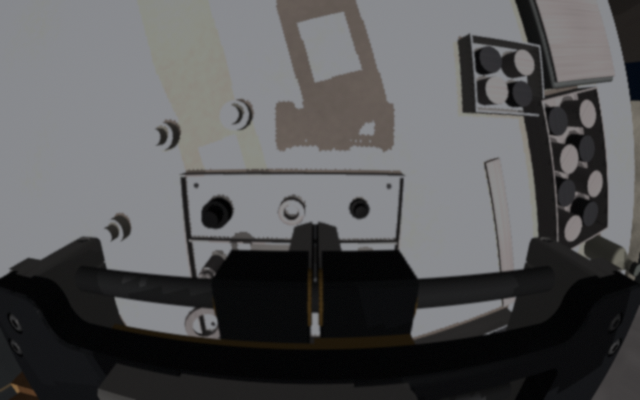

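The wrist view shows the front bay with the cap at (217,210), the spacer at (291,209) and the plug at (360,208). The stud is at about (210,268) and the front rim corners are at about (184,174) and (403,175). I'll refine the tray pose from this view.

Run:
```python
from h import *
d=load('wrist1');a=load('top')
A=plane(d,183,174,.025);B=plane(d,404,175,.025);print(A,B,np.linalg.norm(A-B),'yaw',np.degrees(np.arctan2(-(B-A)[0],(B-A)[1])))
ey=(B-A)/np.linalg.norm(B-A);ex=np.array([ey[1],-ey[0],0]);c=(A+B)/2+.15*ex
print('centre',c,'seat',c-.125*ey)
g=cv2.cvtColor(d['image'],cv2.COLOR_RGB2GRAY)
m=np.zeros_like(g);m[180:238,190:400]=(g[180:238,190:400]<40)*255
k,l,s,ce=cv2.connectedComponentsWithStats(m)
for i in range(1,k):
    if s[i,4]>30: print(s[i],ce[i].round(1))
cv2.imwrite('pics/w1c.png',np.clip(cv2.resize(d['image'][165:345,175:335],None,fx=3.3,fy=3.3,interpolation=cv2.INTER_CUBIC)[...,::-1].astype(float)*1.8,0,255).astype(np.uint8))
```

```text
[ 0.44957039 -0.09423847  0.025     ] [0.53520882 0.2236464  0.025     ] 0.3292183626540689 yaw -15.077569320746539
centre [0.63722579 0.02568498 0.025     ] seat [ 0.60470997 -0.09501183  0.025     ]
[202 197  30  31 689] [216.5 212.5]
[351 199  17  19 255] [358.8 207.9]
[293 224  44  14 504] [314.7 231.4]
```

View pics/w1c.png

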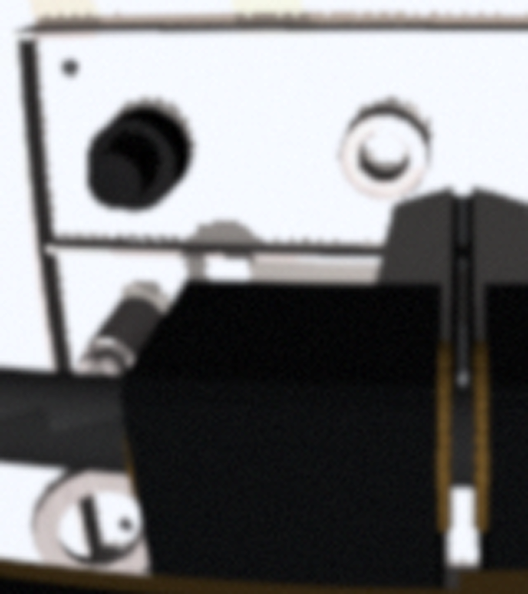

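Run:
```python
from h import *
d=load('wrist1');a=load('top');b=load('side')
T=lambda x,y:(x/3.8+180,y/3.8+140); S=lambda x,y:(x/3.2+220,y/3.2+160); W=lambda x,y:(x/3.3+175,y/3.3+165)
for n,t,s,w,z in(('stud top',T(618,150),S(242,55),W(103,358),.0735),('stem top',T(546,311),S(367,148),W(120,182),.055)):
    rs=[ray(a,*t),ray(b,*s),ray(d,*w)]
    for q in(rs,rs[:2],rs[1:],rs[::2]):
        p,e=tri(q); print(n,p.round(4),np.round(e,4))
    for D,q in((a,t),(b,s),(d,w)): print(plane(D,*q,z).round(4))
```

```text
stud top [ 0.6055 -0.1004  0.0596] [0.0044 0.0032 0.0061]
stud top [ 0.6074 -0.101   0.0633] [0.002 0.002]
stud top [ 0.5972 -0.0892  0.0739] [0.0031 0.0031]
stud top [ 0.6093 -0.1033  0.0438] [0.0036 0.0036]
[ 0.6077 -0.0999  0.0735]
[ 0.6008 -0.0905  0.0735]
[ 0.594  -0.0891  0.0735]
stem top [ 0.5223 -0.0623  0.0544] [0.0011 0.0016 0.0024]
stem top [ 0.5218 -0.0634  0.0547] [0.0004 0.0004]
stem top [ 0.5207 -0.0569  0.0615] [0.0012 0.0012]
stem top [ 0.5238 -0.0632  0.0477] [0.0011 0.0011]
[ 0.5222 -0.0633  0.055 ]
[ 0.5213 -0.0632  0.055 ]
[ 0.5233 -0.0597  0.055 ]
```

Request:
step_arm:
  commands:
    - [-0.825, -0.48, 0.1, 0, 0, 0, -1]
    - [-0.825, -0.48, 0.1, 0, 0, 0, -1]
    - [-0.825, -0.48, 0.1, 0, 0, 0, -1]
    - [-0.825, -0.48, 0.1, 0, 0, 0, -1]
    - [-0.825, -0.48, 0.1, 0, 0, 0, -1]
    - [-0.825, -0.48, 0.1, 0, 0, 0, -1]
    - [-0.825, -0.48, 0.1, 0, 0, 0, -1]
    - [-0.825, -0.48, 0.1, 0, 0, 0, -1]
    - [-0.825, -0.48, 0.1, 0, 0, 0, -1]
    - [0, 0, 0.9, 0, 0, 0, -1]
    - [0, 0, 0.9, 0, 0, 0, -1]
    - [0, 0, 0.9, 0, 0, 0, -1]

```text
clock: 3.15
position: [0.6239, -0.0224, 0.2194]
ee_rot: [0.129, 0.992, 0.0, -0.0]
ft_force: [-0.1, 0.2, 0.7]
width: 0.0005
```

Run:
```python
from h import *
o=r.observe();print(o['position'],o['ft_force'])
d=cam('side');e=cam('top')
A=d['image'][90:310,150:340];B=e['image'][110:220,190:400]
x=cv2.resize(A,None,fx=2.2,fy=2.2);y=cv2.resize(B,None,fx=1.8,fy=1.8)
c=np.zeros((484,800,3),np.uint8);c[:x.shape[0],:x.shape[1]]=x;c[:y.shape[0],418:418+y.shape[1]]=y
save('p1.png',c)
```

```text
[ 0.62393174 -0.02236593  0.21939466] [-0.06422503  0.16322726  0.74954764]
```

View pics/p1.png

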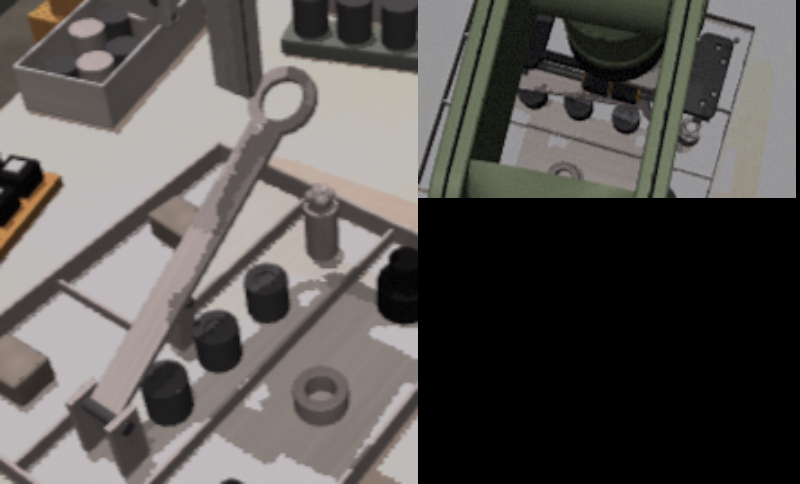

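The bar is still raised, with the closed fingers above it. I'm going down while watching the force.

Request:
step_arm:
  commands:
    - [0, 0, 0.5, 0, 0, 0, -1]
    - [0, 0, 0.5, 0, 0, 0, -1]
    - [0, 0, 0.5, 0, 0, 0, -1]
    - [0, 0, 0.5, 0, 0, 0, -1]
    - [0, 0, 0.25, 0, 0, 0, -1]
    - [0, 0, 0.25, 0, 0, 0, -1]
    - [0, -0.1, 0.25, 0, 0, 0, -1]
    - [0, -0.1, 0.25, 0, 0, 0, -1]

```text
clock: 3.92
position: [0.6231, -0.026, 0.1605]
ee_rot: [0.128, 0.992, -0.0, 0.0]
ft_force: [-0.4, 0.3, 1.3]
width: 0.0002
```

Request:
step_arm:
  commands:
    - [0, -0.15, 0.4, 0, 0, 0, -1]
    - [0, -0.15, 0.4, 0, 0, 0, -1]
    - [0, -0.15, 0.4, 0, 0, 0, -1]
    - [0, -0.1, 0.4, 0, 0, 0, -1]
    - [0, -0.1, 0.4, 0, 0, 0, -1]

```text
clock: 4.33
position: [0.6193, -0.039, 0.1195]
ee_rot: [0.128, 0.992, -0.0, -0.0]
ft_force: [0.2, -0.2, 0.3]
width: 0.0006
```

Run:
```python
from h import *
b0=load('side');print(r.observe()['ft_force'])
d=cam('side')
A=lambda q:cv2.cvtColor(q['image'],cv2.COLOR_RGB2GRAY)[115:160,258:300].astype(float)
print('eye patch diff',np.abs(A(b0)-A(d)).mean())
# predicted tip & eye pixel
o=r.observe();print('tip',proj(d,o['position']-[0,0,.011]))
hg=np.array([.6655,.1345,.0505]);ey=np.array([.258,.966,0])
for th in(0,.1,.2,.3,.4,.55):print(th,proj(d,hg-.24*np.cos(th)*ey+[0,0,.24*np.sin(th)]).round(0))
save('s2.png',np.clip(cv2.resize(d['image'][90:310,150:400],None,fx=2.6,fy=2.6),0,255))
```

```text
[ 0.16864055 -0.23744113  0.33662588]
eye patch diff 73.05185185185185
tip [273.16944406 179.34802141]
0 [296. 184.]
0.1 [295. 174.]
0.2 [293. 165.]
0.3 [291. 156.]
0.4 [287. 147.]
0.55 [279. 136.]
```

View pics/s2.png

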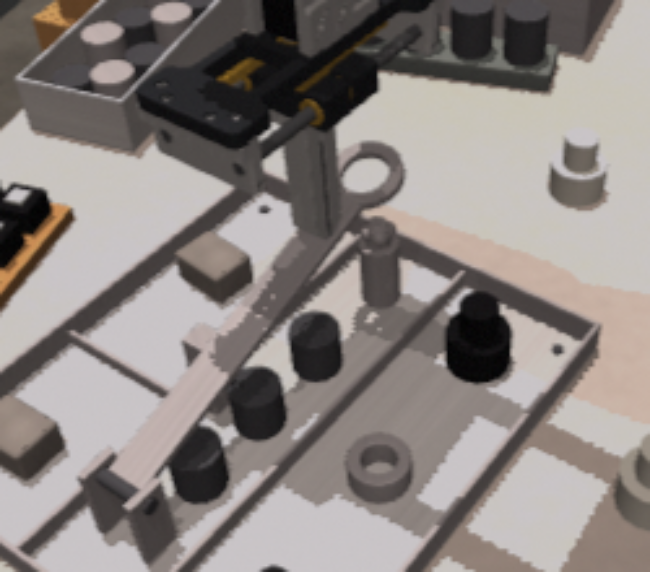

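The bar is following the fingers. The eye is at pixel (293,157), which is about 0.3 rad, and the tip is centred on the bar. Continuing.

Request:
step_arm:
  commands:
    - [0, -0.08, 0.4, 0, 0, 0, -1]
    - [0, -0.08, 0.4, 0, 0, 0, -1]
    - [0, -0.08, 0.4, 0, 0, 0, -1]
    - [0, -0.05, 0.4, 0, 0, 0, -1]
    - [0, 0, 0.3, 0, 0, 0, -1]
    - [0, 0, 0.3, 0, 0, 0, -1]

```text
clock: 4.88
position: [0.618, -0.0443, 0.0758]
ee_rot: [0.128, 0.992, -0.0, -0.0]
ft_force: [0.2, -0.8, 1.1]
width: 0.0003
```

Request:
step_arm:
  commands:
    - [0, 0, 0.2, 0, 0, 0, -1]
    - [0, 0, 0.2, 0, 0, 0, -1]
    - [0, 0, 0.15, 0, 0, 0, -1]

```text
clock: 5.13
position: [0.6178, -0.0439, 0.0648]
ee_rot: [0.128, 0.992, 0.0, -0.0]
ft_force: [-0.0, -0.4, 1.8]
width: 0.0008
```

Request:
step_arm:
  commands:
    - [0, 0, 0.05, 0, 0, 0, -1]
    - [0, 0, 0.05, 0, 0, 0, -1]
    - [0, 0, 0.05, 0, 0, 0, -1]

```text
clock: 5.38
position: [0.618, -0.044, 0.0645]
ee_rot: [0.128, 0.992, -0.0, -0.0]
ft_force: [-7.1, 0.6, 15.1]
width: 0.0004
```

Request:
step_arm:
  commands:
    - [0, 0, 0.1, 0, 0, 0, -1]
    - [0, 0, 0, 0, 0, 0, -1]
    - [0, 0, 0, 0, 0, 0, -1]
    - [0, 0, 0, 0, 0, 0, -1]

```text
clock: 5.72
position: [0.618, -0.044, 0.0644]
ee_rot: [0.128, 0.992, -0.0, -0.0]
ft_force: [-8.9, 1.3, 19.6]
width: 0.0003
```

The hard stop came at TCP z 0.0644, as the text predicts for shut, with about 20 N of push. Next I lift off, open the gripper and look from above.

Request:
step_arm:
  commands:
    - [0, 0, -0.5, 0, 0, 0, -1]
    - [0, 0, -0.8, 0, 0, 0, 0.3]
    - [-0.3, -0.3, -0.8, 0, 0, 0, 0.3]
    - [-0.3, -0.3, -0.8, 0, 0, 0, 0.3]
    - [-0.3, -0.3, -0.8, 0, 0, 0, 0.3]
    - [-0.3, -0.3, -0.8, 0, 0, 0, 0.3]
    - [-0.3, -0.3, -0.8, 0, 0, 0, 0.3]
    - [-0.3, -0.3, -0.8, 0, 0, 0, 0.3]
    - [-0.3, -0.3, -0.8, 0, 0, 0, 0.3]
    - [-0.15, -0.2, -0.8, 0, 0, 0, 0.3]
    - [0, 0, 0, 0, 0, 0, 0.3]
    - [0, 0, 0, 0, 0, 0, 0.3]

```text
clock: 6.72
position: [0.6506, -0.1002, 0.2154]
ee_rot: [0.128, 0.992, 0.0, 0.001]
ft_force: [0.2, -0.7, -0.3]
width: 0.0608
```

Run:
```python
from h import *
o=r.observe();print(o['clock'],o['position'],o['width'],o['ft_force'])
d=cam('wrist');np.savez('wrist2.npz',**d);d=load('wrist2')
for n,p in(('seat',[.604,-.098,.0735]),('cap',[.522,-.063,.055])):print(n,proj(d,np.array(p)))
save('w2.png',np.clip(d['image'][100:360,120:480].astype(float)*1.6,0,255).astype(np.uint8).repeat(2,0).repeat(2,1))
```

```text
6.7167 [ 0.65061091 -0.10015794  0.21535509] 0.06079216479978564 [ 0.19706871 -0.67712717 -0.33704524]
seat [305.60016726 146.64568759]
cap [318.41998745  63.28367285]
```

View pics/w2.png

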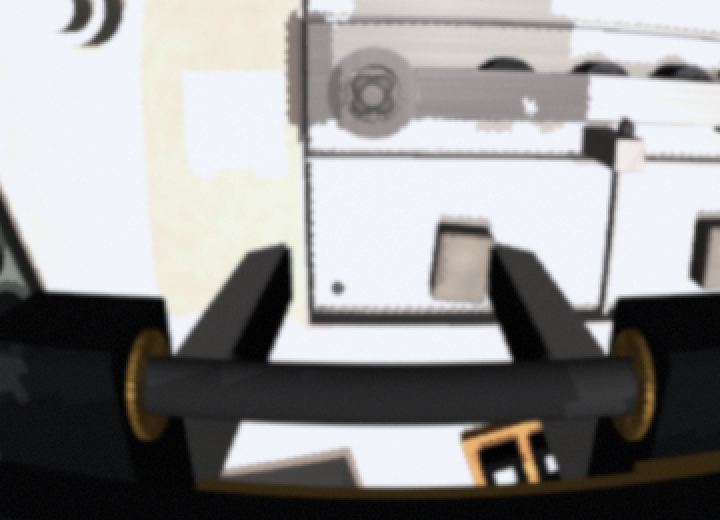

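The bar lies flat, and the stud comes up through the eye at full-image pixel (306,148), which agrees with my estimate. The cap is at the top of the frame. I'm moving for a second wrist view closer to the cap.

Request:
step_arm:
  commands:
    - [0.7, 0.1, 0, 0, 0, 0, 0.3]
    - [0.7, 0.1, 0, 0, 0, 0, 0.3]
    - [0.7, 0.1, 0, 0, 0, 0, 0.3]
    - [0.7, 0.1, 0, 0, 0, 0, 0.3]
    - [0.7, 0.1, 0, 0, 0, 0, 0.3]
    - [0.7, 0.1, 0, 0, 0, 0, 0.3]
    - [0, 0, 0, 0, 0, 0, 0.3]
    - [0, 0, 0, 0, 0, 0, 0.3]

```text
clock: 7.43
position: [0.5707, -0.0663, 0.2131]
ee_rot: [0.128, 0.992, 0.0, -0.001]
ft_force: [-0.2, -0.3, 0.3]
width: 0.0608
```

Run:
```python
from h import *
d2=load('wrist2')
print('stud',plane(d2,306,148,.0735),'eye',plane(d2,306,146,.0535))
o=r.observe();print(o['clock'],o['position'])
d=cam('wrist');np.savez('wrist3.npz',**d);d3=load('wrist3')
for D in(d2,d3):
    u,v=proj(D,np.array([.522,-.063,.04])).astype(int);print('pred',u,v,'stud',proj(D,np.array([.604,-.098,.0735])))
    g=cv2.cvtColor(D['image'],cv2.COLOR_RGB2GRAY);y0=max(v-35,0);x0=u-40
    m=(g[y0:v+35,x0:u+40]<40).astype(np.uint8)
    k,l,s,ce=cv2.connectedComponentsWithStats(m)
    for i in range(1,k):
        if s[i,4]>60: print(s[i]+[x0,y0,0,0,0],ce[i]+[x0,y0])
u,v=proj(d3,np.array([.522,-.063,.04])).astype(int)
save('w3.png',np.clip(cv2.resize(d['image'][v-50:v+100,u-80:u+80],None,fx=4,fy=4,interpolation=cv2.INTER_CUBIC).astype(float)*2,0,255).astype(np.uint8));print(u,v)
```

```text
stud [ 0.60541868 -0.09796497  0.0735    ] eye [ 0.60453332 -0.0983061   0.0535    ]
7.4333 [ 0.5707007  -0.06634999  0.21310985]
pred 318 65 stud [305.60016726 146.64568759]
[ 301   51   35   38 1050] [317.83428571  69.04285714]
pred 307 143 stud [294.25948629 229.8800762 ]
[ 289  125   37   36 1031] [307.10378274 142.75848691]
307 143
```

View pics/w3.png

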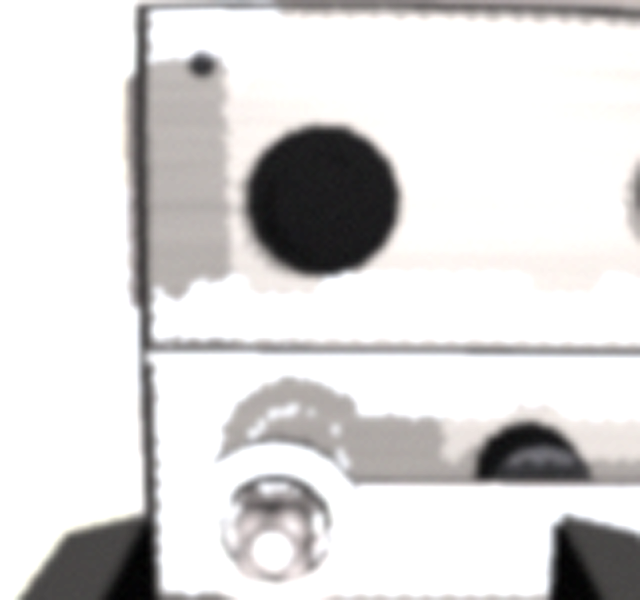

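Run:
```python
from h import *
d2=load('wrist2');d3=load('wrist3');a=load('top');b=load('side')
print('stud tri',tri([ray(d2,306,148),ray(d3,295,230.3)]), plane(d3,295,230.3,.0735))
print('cap silhouette at .031:',plane(d3,307.1,142.8,.031),plane(d2,318,69,.031),'w/ top',plane(a,545/3.8+180,313/3.8+140,.031))
print('cap tri wrists',tri([ray(d3,307.1,142.8),ray(d2,317.8,69)]))
print('cup dia',np.linalg.norm(plane(d3,288.7,142.8,.031)-plane(d3,325.5,142.8,.031)))
o=r.observe();Rm=R.from_quat(o['ee_rot']).as_matrix()
t=np.array([.5225,-.0625,0]);p=o['position'];print(Rm.round(4).tolist(),'to cap (units)',Rm.T@(t-p)/.02)
```

```text
stud tri (array([ 0.60566811, -0.09800359,  0.0700891 ]), [np.float64(0.00012320100429547544), np.float64(0.0001232010042954123)]) [ 0.60464372 -0.0973711   0.0735    ]
cap silhouette at .031: [ 0.52170298 -0.06311448  0.031     ] [ 0.52366445 -0.06363771  0.031     ] w/ top [ 0.52279247 -0.063343    0.031     ]
cap tri wrists (array([ 0.5220531 , -0.06339231,  0.02243703]), [np.float64(3.200355283632614e-05), np.float64(3.20035528362837e-05)])
cup dia 0.0415425958390855
[[-0.9674, 0.2533, -0.0011], [0.2533, 0.9674, 0.0003], [0.0011, 0.0001, -1.0]] to cap (units) [ 2.40835798 -0.41397635 10.67684568]
```

Request:
step_arm:
  commands:
    - [0.8, -0.15, 0, 0, 0, 0, 0.3]
    - [0.8, -0.15, 0, 0, 0, 0, 0.3]
    - [0.8, -0.16, 0, 0, 0, 0, 0.3]
    - [0, 0, 0.9, 0, 0, 0, 0.3]
    - [0, 0, 0.9, 0, 0, 0, 0.3]
    - [0, 0, 0.9, 0, 0, 0, 0.3]
    - [0, 0, 0.9, 0, 0, 0, 0.3]
    - [0, 0, 0.9, 0, 0, 0, 0.3]
    - [0, 0, 0.9, 0, 0, 0, 0.3]
    - [0, 0, 0.6, 0, 0, 0, 0.3]
    - [0, 0, 0.5, 0, 0, 0, 0.3]
    - [0, 0, 0.4, 0, 0, 0, 0.3]

```text
clock: 8.48
position: [0.523, -0.0639, 0.0753]
ee_rot: [0.128, 0.992, 0.0, -0.0]
ft_force: [-0.3, -0.4, 0.1]
width: 0.0612
```

Request:
step_arm:
  commands:
    - [0, 0, 0.4, 0, 0, 0, 0.3]
    - [0, 0, 0.4, 0, 0, 0, 0.3]
    - [0, 0, 0.3, 0, 0, 0, 0.3]
    - [0, 0, 0.25, 0, 0, 0, 0.3]
    - [0, 0, 0, 0, 0, 0, 0.3]

```text
clock: 8.9
position: [0.5222, -0.0637, 0.0485]
ee_rot: [0.128, 0.992, 0.0, -0.001]
ft_force: [-0.5, 0.4, -0.1]
width: 0.061
```

Request:
step_arm:
  commands:
    - [0, 0, 0.14, 0, 0, 0, 0.3]
    - [0, 0, 0, 0, 0, 0, -0.2]
    - [0, 0, 0, 0, 0, 0, -0.6]
    - [0, 0, 0, 0, 0, 0, -0.6]
    - [0, 0, 0, 0, 0, 0, -1]
    - [0, 0, 0, 0, 0, 0, -1]
    - [0, 0, 0, 0, 0, 0, -1]
    - [0, 0, 0, 0, 0, 0, -1]
  newtons: 45

```text
clock: 9.57
position: [0.5231, -0.0638, 0.0469]
ee_rot: [0.128, 0.992, 0.0, 0.0]
ft_force: [0.3, 0.2, 1.4]
width: 0.0255
```

Request:
step_arm:
  commands:
    - [0, 0, -0.3, 0, 0, 0, -1]
    - [0, 0, -0.7, 0, 0, 0, -1]
    - [0, 0, -0.9, 0, 0, 0, -1]
    - [0, 0, -0.9, 0, 0, 0, -1]
    - [0, 0, -0.9, 0, 0, 0, -1]
    - [0, 0, -0.9, 0, 0, 0, -1]
    - [0, 0, -0.9, 0, 0, 0, -1]
    - [0, 0, -0.5, 0, 0, 0, -1]
    - [0, 0, 0, 0, 0, 0, -1]
    - [0, 0, 0, 0, 0, 0, -1]

```text
clock: 10.4
position: [0.523, -0.0639, 0.1669]
ee_rot: [0.128, 0.992, -0.0, 0.0]
ft_force: [0.1, 0.0, -0.7]
width: 0.0251
```

Run:
```python
from h import *
o=r.observe();print(o['clock'],o['position'],o['width'],o['ft_force'])
d=cam('wrist');np.savez('wrist4.npz',**d);D=load('wrist4');p=o['position'];Rm=R.from_quat(o['ee_rot']).as_matrix()
for n,q in(('tcp',[0,0,0]),('shoulder',[0,0,.0155]),('underside',[0,0,.0425])):print(n,proj(D,p+Rm@np.array(q)))
print('stud',proj(D,np.array([.605,-.0977,.0735])))
u,v=proj(D,p+Rm@np.array([0,0,.03])).astype(int)
save('w4.png',np.clip(cv2.resize(d['image'][v-60:v+60,u-80:u+80],None,fx=4.5,fy=4.5,interpolation=cv2.INTER_CUBIC).astype(float)*2.5,0,255).astype(np.uint8));print(u,v)
```

```text
10.4 [ 0.52304326 -0.06389202  0.16691758] 0.025077317411065343 [ 0.10295318  0.02163112 -0.68385683]
tcp [315.8533053  241.86970503]
shoulder [315.77681036 232.9835354 ]
underside [315.66709934 220.32133277]
stud [303.13706346 291.2011718 ]
315 225
```

View pics/w4.png

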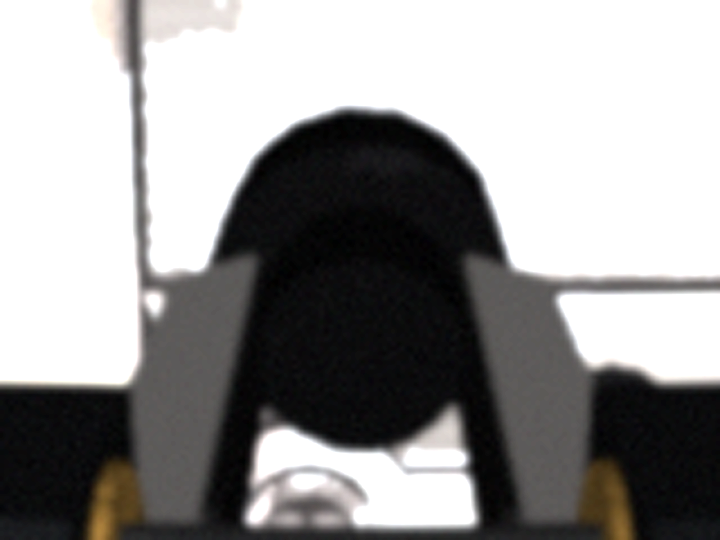

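Run:
```python
from h import *
D=load('wrist4');p=np.array([.52305,-.0639,.1669]);Rm=R.from_quat(r.observe()['ee_rot']).as_matrix()
def back(u,v,tz): # intersect with plane at tool z
    q=plane(D,u,v,p[2]-tz); return (Rm.T@(q-p)*1000).round(1)
X=lambda x,y:(235+x/4.5,165+y/4.5)
print('stem far edge (exp x -13)',back(*X(363,447),-.0085))
print('cup near edge underside (exp x +22)',back(*X(363,108),.0425))
print('fingertip inner',back(*X(257,253),.011),back(*X(464,253),.011))
t=np.array([.605,-.0977,p[2]]);print('to stud units',Rm.T@(t-p)/.02)
```

```text
stem far edge (exp x -13) [-10.4  -0.1  -8.5]
cup near edge underside (exp x +22) [22.6 -0.  42.5]
fingertip inner [  9.1 -14.4  11. ] [ 9.1 13.5 11. ]
to stud units [-4.39223077 -0.59488175 -0.00554992]
```

Request:
step_arm:
  commands:
    - [-0.8, -0.11, 0, 0, 0, 0, -1]
    - [-0.8, -0.11, 0, 0, 0, 0, -1]
    - [-0.8, -0.11, 0, 0, 0, 0, -1]
    - [-0.8, -0.11, 0, 0, 0, 0, -1]
    - [-0.8, -0.11, 0, 0, 0, 0, -1]
    - [-0.41, -0.06, 0, 0, 0, 0, -1]
    - [0, 0, 0.5, 0, 0, 0, -1]
    - [0, 0, 0.5, 0, 0, 0, -1]
    - [0, 0, 0.5, 0, 0, 0, -1]
    - [0, 0, 0.4, 0, 0, 0, -1]
    - [0, 0, 0.2, 0, 0, 0, -1]
    - [0, 0, 0, 0, 0, 0, -1]
  newtons: 60

```text
clock: 11.45
position: [0.6034, -0.0973, 0.1226]
ee_rot: [0.128, 0.992, 0.0, -0.002]
ft_force: [-1.4, 0.2, 0.1]
width: 0.0249
```

Run:
```python
from h import *
o=r.observe();print(o['clock'],o['position'],o['width'],o['ft_force'])
s=cam('side');t=cam('top');p=o['position'];u=p-[0,0,.0425]
print('side: seat proj',proj(s,np.array([.605,-.098,.055])),'cap underside',proj(s,u),proj(s,np.array([.605,-.098,.0735])))
x=cv2.resize(s['image'][130:250,230:370],None,fx=4.5,fy=4.5,interpolation=cv2.INTER_CUBIC)
save('s5.png',np.clip(x.astype(float)*1.8,0,255).astype(np.uint8))
```

```text
11.45 [ 0.60335777 -0.09731681  0.12258078] 0.02492071136096671 [-1.39655989  0.17449656  0.09894461]
side: seat proj [295.32278757 181.92018761] cap underside [295.57109426 171.4987703 ] [294.95870973 173.95381737]
```

View pics/s5.png

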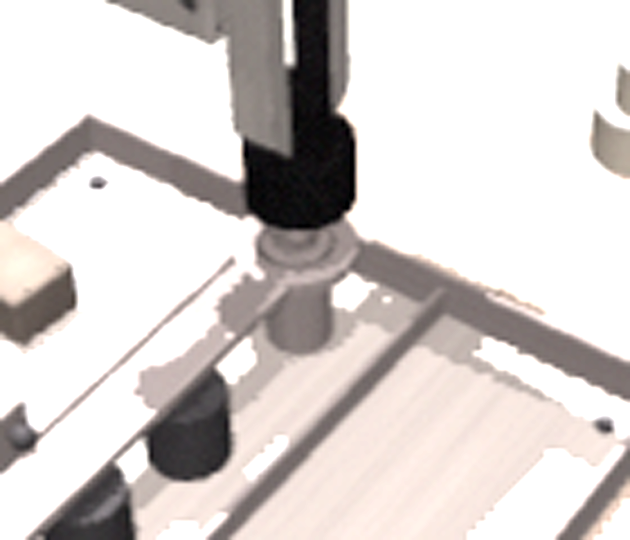

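The cap hangs upright over the stud: its centre is at crop x≈300 and the post at x≈301. The measured TCP reads about 2 mm short in x, so I'll take a few more readings.

Request:
step_arm:
  commands:
    - [0, 0, 0, 0, 0, 0, -1]
    - [0, 0, 0, 0, 0, 0, -1]

```text
clock: 11.72
position: [0.6057, -0.0982, 0.1256]
ee_rot: [0.128, 0.992, -0.0, 0.001]
ft_force: [-0.4, 0.4, -2.2]
width: 0.0247
```

Request:
step_arm:
  commands:
    - [0, 0, 0, 0, 0, 0, -1]

```text
clock: 11.8
position: [0.6056, -0.0982, 0.1254]
ee_rot: [0.128, 0.992, -0.0, 0.001]
ft_force: [0.4, 0.0, -1.2]
width: 0.0248
```

Request:
step_arm:
  commands:
    - [0, 0, 0, 0, 0, 0, -1]

```text
clock: 11.88
position: [0.6055, -0.0981, 0.1252]
ee_rot: [0.128, 0.992, -0.0, 0.0]
ft_force: [0.3, 0.5, -0.1]
width: 0.0248
```

Request:
step_arm:
  commands:
    - [0, 0, 0, 0, 0, 0, -1]

```text
clock: 11.97
position: [0.6053, -0.0981, 0.125]
ee_rot: [0.128, 0.992, -0.0, 0.0]
ft_force: [1.3, -0.1, -1.0]
width: 0.0245
```

Now settled on target. I'm descending in small steps and watching the force.

Request:
step_arm:
  commands:
    - [0, 0, 0.2, 0, 0, 0, -1]
    - [0, 0, 0.2, 0, 0, 0, -1]
    - [0, 0, 0.1, 0, 0, 0, -1]
    - [0, 0, 0, 0, 0, 0, -1]
    - [0, 0, 0, 0, 0, 0, -1]

```text
clock: 12.38
position: [0.6048, -0.0979, 0.1142]
ee_rot: [0.128, 0.992, 0.0, -0.0]
ft_force: [0.9, 0.2, -0.3]
width: 0.0251
```

Request:
step_arm:
  commands:
    - [0, 0, 0.1, 0, 0, 0, -1]
    - [0, 0, 0.1, 0, 0, 0, -1]
    - [0, 0, 0, 0, 0, 0, -1]

```text
clock: 12.63
position: [0.6062, -0.098, 0.1117]
ee_rot: [0.128, 0.992, 0.0, 0.001]
ft_force: [1.0, 0.9, 3.1]
width: 0.025
```

Request:
step_arm:
  commands:
    - [0, 0, 0.1, 0, 0, 0, -1]
    - [0, 0, 0.1, 0, 0, 0, -1]
    - [0, 0, 0, 0, 0, 0, -1]

```text
clock: 12.88
position: [0.6068, -0.0983, 0.1088]
ee_rot: [0.128, 0.992, -0.0, 0.002]
ft_force: [0.5, 0.9, 4.9]
width: 0.025
```

Request:
step_arm:
  commands:
    - [0, 0, 0.1, 0, 0, 0, -1]
    - [0, 0, 0.1, 0, 0, 0, -1]
    - [0, 0, 0.1, 0, 0, 0, -1]
    - [0, 0, 0, 0, 0, 0, -1]

```text
clock: 13.22
position: [0.6047, -0.0979, 0.0991]
ee_rot: [0.128, 0.992, 0.0, -0.0]
ft_force: [1.9, 0.7, -3.9]
width: 0.0253
```

The force has reversed to −3.9 N, so it has clicked and the balls are drawing the cap down. Continuing to the seat.

Request:
step_arm:
  commands:
    - [0, 0, 0.1, 0, 0, 0, -1]
    - [0, 0, 0.05, 0, 0, 0, -1]
    - [0, 0, 0, 0, 0, 0, -1]
    - [0, 0, 0, 0, 0, 0, -1]

```text
clock: 13.55
position: [0.605, -0.098, 0.0979]
ee_rot: [0.128, 0.992, -0.0, -0.0]
ft_force: [0.1, 0.2, 1.5]
width: 0.0248
```

Request:
step_arm:
  commands:
    - [0, 0, 0.05, 0, 0, 0, -1]
    - [0, 0, 0.05, 0, 0, 0, -1]
    - [0, 0, 0, 0, 0, 0, -1]
    - [0, 0, 0, 0, 0, 0, -1]

```text
clock: 13.88
position: [0.6052, -0.0981, 0.0978]
ee_rot: [0.128, 0.992, -0.0, 0.0]
ft_force: [-3.1, 1.4, 9.7]
width: 0.0245
```

Request:
step_arm:
  commands:
    - [0, 0, 0.02, 0, 0, 0, -1]
    - [0, 0, 0, 0, 0, 0, -1]
    - [0, 0, 0, 0, 0, 0, -1]
    - [0, 0, 0, 0, 0, 0, -1]
    - [0, 0, 0, 0, 0, 0, -1]
    - [0, 0, 0, 0, 0, 0, -1]

```text
clock: 14.38
position: [0.6053, -0.0981, 0.0978]
ee_rot: [0.128, 0.992, -0.0, 0.0]
ft_force: [-3.5, 1.3, 12.4]
width: 0.0247
```

Request:
step_arm:
  commands:
    - [0, 0, 0, 0, 0, 0, -1]
    - [0, 0, 0, 0, 0, 0, -1]
    - [0, 0, 0, 0, 0, 0, -1]
    - [0, 0, 0, 0, 0, 0, -1]
    - [0, 0, 0, 0, 0, 0, -1]
    - [0, 0, 0, 0, 0, 0, -1]

```text
clock: 14.88
position: [0.6053, -0.0981, 0.0978]
ee_rot: [0.128, 0.992, -0.0, 0.0]
ft_force: [-3.9, 1.1, 11.8]
width: 0.0247
```

Run:
```python
from h import *
s=load('side');d=cam('side');o=r.observe();print(o['clock'],o['position'],o['ft_force'],o['width'])
# dark cup silhouette below the fingers: expected centre vs seat, in the side view
g=cv2.cvtColor(d['image'],cv2.COLOR_RGB2GRAY);m=np.zeros_like(g);m[150:200,275:325]=(g[150:200,275:325]<25)*255
k,l,st,ce=cv2.connectedComponentsWithStats(m);i=1+st[1:,4].argmax();print('cup blob',st[i],ce[i])
S=np.array([.605,-.098,.055]);E=d['extrinsics'];rt=E[0,:3]
print('expected cup left/right at mid',proj(d,S+[0,0,.0135]-rt*.022),proj(d,S+[0,0,.0135]+rt*.022))
q=E[2,:3].copy();q[2]=0;q/=-np.linalg.norm(q);print('expected lowest point of underside',proj(d,S+q*.022))
```

```text
14.9333 [ 0.60526598 -0.0980762   0.09777871] [-3.9750084   1.29365381 12.03471157] 0.024963190522950138
cup blob [284 150  24  41 568] [297.06514085 174.55633803]
expected cup left/right at mid [282.42824669 176.13497384] [307.68853854 176.13497384]
expected lowest point of underside [294.95607509 190.42293488]
```

The cup's lowest edge in the side view is at row 190, against 190.4 expected for a seated cap. The push holds steady at about 12 N. Handing in.

```bash
python3 -c "
from h import *
print(r.close_job());o=r.observe();print(o['clock'],o['position'],o['ft_force'],o['width'])"
```

```text
the job is handed in; nothing more can be done
None
the job is handed in; nothing more can be done
```

I shut the keeper bar past its catch, then pressed the black snap cap onto the stud through the click and down to its seat. I handed the job in at about 15 s, still gripping the cap (60 N set) and pushing down with about 12 N. The rig gives no verdict.

- **Bar:** it stopped hard at TCP z 0.0644 m, where 0.0645 m was expected for shut. A wrist picture then showed it flat with the stud up through its eye. I took no picture of the bar's angle after the cap went on.
- **Cap:** the push rose to about 5 N on the readings I had, reversed to −3.9 N at the click, then met a hard stop. TCP z there was 0.0978 m, with 0.0975 m expected at the seat. The cup's lowest edge in the side view was at row 190, against 190.4 expected.
- **Checks that disagreed:**
  - The tray corners measured about 3% small, so I took the stud's position from direct views instead.
  - My first stud sightings differed by up to 14 mm between views. The later wrist views agreed to about 1 mm, though they put the stud top at 70 mm against 73.5 mm in the text.
  - A sideways force of about 4 N remained at the end.
- **Other parts:** no picture or force reading showed the tools touching them, but I did not measure them again at the end.

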